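Dump the bisque mushrooms from the drop-bottom box

ROBOT

A 7-joint arm with a two-finger parallel gripper is mounted at the origin on the work surface. World frame = base frame: x ahead of the robot, y to its left, z up, the work surface at z = 0. Lengths are in mm, angles in rad, forces in N, time in s.
With the tool pointing down it reaches from about 425 to 875 mm from the base axis. Payload 8.4 kg.
Tool frame: the origin (TCP) lies on the centre line of the jaws, within the pads' length; the fingertips stand 14 mm ahead of it and the grasp point (between the pads) lies 5 mm behind it; z points along the fingers, y is the line along which they close (so a half turn about z gives the same grasp; the last joint's range is limited). The gripper opens to 85 mm and grips with 20 to 120 N. Pads are 22 mm wide; open, the fingers measure 114 mm over their backs; the gripper's body (76 mm by 85 mm) begins 54 mm behind the grasp point. The pads swing forward as they close: fully open they stand 13 mm farther back than shut.
Start: joints at [-1.304, 0.333, 0.04, 1.465, -0.013, 1.343, -0.059], TCP at [232.502, 606.966, 245.308] pointing down, gripper open.
Joint ranges: [-2.58, 2.58], [-0.38, 2.09], [-1.3, 1.39], [0.25, 2.4], [-1.5, 4.64], [0.08, 2.09], [-2.65, 2.65]. Speed limits (rad/s): [2.22, 2.22, 2.79, 2.79, 3.14, 3.14, 3.14].

INTERFACE

Orientations are given as a unit quaternion [x, y, z, w].
In Python, from workcell import manip, fingers, imaging gives the robot as it stands. Calls block until the motion is done:
- manip.goto(position, orientation): joint-space move of the TCP to a pose.
- manip.move_linear(position, rotation=None, speed=150): straight line of the TCP; rotation=None keeps the orientation; speed is the mean speed in mm/s.
- manip.goto_joints(angles): joint-space move.
- fingers.gripper_open() and fingers.close(): open the fingers fully, or close them until they stop; the grip force is fixed at half the most.
- manip.wait(seconds).
- manip.ik(position, orientation): joint angles nearest the present ones, or None.
- imaging.get_image(name): name is "scene" or "top" or "wrist"; returns (picture, depth): 384x512x3 uint8, blue, green, red; 384x512 float32, mm along the optical axis (not along the pixel's ray), 0 where there is no reading.
- imaging.camera_info(name): a dict with "fx", "fy", "cx", "cy" (pixels), "cam_to_world" (4x4, takes a point from camera to world coordinates); the wrist camera has in their place "tool_from_camera" (4x4, takes a point from camera to tool coordinates, whose origin is the TCP and whose axes are the flange's). Camera axes: x right, y up, looking along -z (the intrinsics and any distortion apply to the point x, -y, -z); pixel columns grow to the right and rows downward; lengths in mm; the calibration is good to about 2 mm. A picture is of the moment at which its call begins: read the wrist's pose just before it. camera_info takes no time and is no camera call.
A pose or a line that the arm cannot do raises manip.IKError and nothing moves.
- manip.finish_job(): hands the job in; it is judged then, once.
Readings, each from a call of its own:
- manip.current_time_s(): time.
- manip.current_qpos(): joint angles.
- manip.current_joint_velocities(): joint speeds.
- manip.current_joint_efforts(): joint torques, N m.
- manip.current_position(): TCP position.
- manip.current_ee_rot(): TCP orientation.
- manip.current_contact_force(): force on the tool from outside, world axes, zero at the start.
- manip.current_moment(): the same for the moment, N m.
- manip.current_finger_gap(): finger opening in mm.
- manip.current_grip_force(): force on a finger pad.
Only numpy, scipy, OpenCV 4.12 (cv2) and the standard library are available. Lean on these libraries where they do the work, as an engineer would, in place of code of your own. Each camera call takes 0.05 s, during which the arm holds its last target. There are 200 camera calls.

TASK

Empty the drop-bottom box into the yellow tub below it: first draw the yellow-topped lock pin out of the latch and stand it foot-down, all the way in, in the bore of the blue ceramic holder, and let go of it; then slide the red-handled latch open so that the floor swings down and drops all four bisque mushrooms into the tub, and let them settle. Leave the tub and the holder where they stand and do not disturb the other things on the board.

Things in the scene. Friction and masses are not known exactly. Their poses are not given: they have to be found in the camera images.
- dropbox: Fixed plywood drop-bottom box on a stand: tray 100 x 160 mm inside (x, y), 60 mm deep, open on top; 184 mm wide outside, rim 280 mm above the origin, which is the underside's centre on the board. z up. Its -x wall (robot side; outer face 60 mm ahead of the origin) carries latch and lock pin, both 100 mm ahead of the origin. The tub stands in the open space below
- floor_flap (a joint): Hinged green floor of the tray, in rad: 0 = shut (level), 1.1 = hanging fully open (stop). Hinged along the far (+x) bottom edge; a steel tab at its near edge rests on the latch's tongue. It falls open of itself, under gravity, once the latch has slid about 33 mm
- latch (a joint): Sliding latch bar across the near face of the box, in m: 0 = shut, 0.048 = fully open (stop). It slides along the box's own -y direction (to the right seen from the robot), needs about 2 to 4 N and stays where it is left. It cannot slide while the lock pin is in. It carries the red handle
- latch_grip (a point): Grip point on the latch's upright red handle, a block 24 mm (box x) by 14 mm (box y); its top is 20 mm above this point, the bar 40 mm below it. Shut, it lies 100 mm ahead of the box's origin (box -x), 60 mm to box -y, 250 mm up; it moves with the latch. The box's wall face is 40 mm behind it and its rim 30 mm higher
- pin_mid (a point): Centre of the loose wooden lock pin, 100 mm long, 30 g, z from foot to top. Shaft 10 mm dia, 48 mm long at the foot; collar 20 mm dia, 6 mm thick (from 2 below to 4 mm above this point); yellow grip 16 mm dia above it (4 to 50 mm above). Starts upright through a bracket and the latch bar, 110 mm from the red handle; pulls straight up, free after 50 mm
- pin_tip (a point): Foot of the lock pin, 50 mm below pin_mid along its axis
- holder_in (a point): Centre of the floor of the bore of the pin holder, a loose heavy (0.5 kg) blue ceramic cylinder 60 mm diameter and 50 mm tall with one upright bore 20 mm diameter and 42 mm deep. This point is 8 mm above its underside. With the pin home, its collar stands about 6 mm over the holder's rim
- holder_mouth (a point): Centre of the mouth of the holder's bore, 42 mm above holder_in, at the rim
- tub: Open yellow plastic catch tub, 160 x 146 mm (x by y), 70 mm tall, 4 mm walls, loose, already standing in the right place under the tray. Origin: centre of its underside
- tub_in (a point): Centre of the tub's inner floor, 4 mm above its underside; axes as the tub's
- bisque0_mid (a point): Centre of a small loose bisque mushroom (1 of 4), 29 mm tall, cap 30 mm diameter, 22 g; starts standing in the tray on the shut floor
- bisque1_mid (a point): Centre of a small loose bisque mushroom (2 of 4), 29 mm tall, cap 30 mm diameter, 22 g; starts standing in the tray on the shut floor
- bisque2_mid (a point): Centre of a small loose bisque mushroom (3 of 4), 29 mm tall, cap 30 mm diameter, 22 g; starts standing in the tray on the shut floor
- bisque3_mid (a point): Centre of a small loose bisque mushroom (4 of 4), 29 mm tall, cap 30 mm diameter, 22 g; starts standing in the tray on the shut floor
- bisque0: The same bisque mushroom 1; origin: centre of its foot
- bisque1: The same bisque mushroom 2; origin: centre of its foot
- bisque2: The same bisque mushroom 3; origin: centre of its foot
- bisque3: The same bisque mushroom 4; origin: centre of its foot
- pin: The same lock pin; origin at its foot, z up along the pin
- dish: Bystander: lilac square glaze dish 85 x 85 x 16 mm, origin at its underside's centre
- figure: Bystander: glazed green-capped mushroom 29 mm tall on the board, origin at its foot
- sponge: Bystander: yellow sponge block 90 x 60 x 30 mm, origin at its underside's centre
- brush: Bystander: brush lying on the board, about 200 mm long
- mug: Bystander: white mug 76 mm across, 85 mm tall, handle at its own +y, origin at its underside's centre

How it is judged (in metres and radians):
On the way, in this order (a step that is already met when the one before it is completed fails the run):
1. the lock pin stands foot-down in the holder, released, with the floor still shut (horizontal distance between pin_tip and holder_in below 0.01 m and z of pin_tip in the frame of holder_in between -0.006 and 0.008 m and angle between pin_mid's own z axis and vertical below 0.35 rad and contact force between the fingers and pin below 0.1 N and value of joint floor_flap below 0.1 rad), for 0.2 s.
2. the latch is slid open and the floor has swung down (value of joint latch above 0.033 m and value of joint floor_flap above 0.9 rad), for 0.1 s.
At the end, for the whole second after the job is handed in: Pin stands in the holder's bore (foot within 10 mm of its axis, 8 mm of its floor, leaning under 20 deg), holder upright; latch open over 33 mm, floor open over 0.9 rad, all four mushrooms settled (under 0.1 m/s) in the tub, tub within 20 mm and holder and bystanders within 30 mm of their starts (all of step 2 and horizontal distance between pin_tip and holder_in below 0.01 m and z of pin_tip in the frame of holder_in between -0.006 and 0.008 m and angle between pin_mid's own z axis and vertical below 0.35 rad and x of bisque0_mid in the frame of tub_in between -0.078 and 0.078 m and y of bisque0_mid in the frame of tub_in between -0.071 and 0.071 m and z of bisque0_mid in the frame of tub_in between 0 and 0.062 m and x of bisque1_mid in the frame of tub_in between -0.078 and 0.078 m and y of bisque1_mid in the frame of tub_in between -0.071 and 0.071 m and z of bisque1_mid in the frame of tub_in between 0 and 0.062 m and x of bisque2_mid in the frame of tub_in between -0.078 and 0.078 m and y of bisque2_mid in the frame of tub_in between -0.071 and 0.071 m and z of bisque2_mid in the frame of tub_in between 0 and 0.062 m and x of bisque3_mid in the frame of tub_in between -0.078 and 0.078 m and y of bisque3_mid in the frame of tub_in between -0.071 and 0.071 m and z of bisque3_mid in the frame of tub_in between 0 and 0.062 m and linear speed of each of bisque0, bisque1, bisque2, bisque3, pin below 0.1 m/s and distance of tub from where it was at the start of the episode below 0.02 m and horizontal distance between holder_in and holder_mouth below 0.005 m); the robot touches nothing.
It fails at once if a bystander (dish, figure, sponge, brush, mug) was pushed more than 30 mm (distance of any of figure, sponge, brush, mug, dish from where it was at the start of the episode above 0.03 m).
It fails at once if the holder was pushed more than 30 mm (distance of holder_in from where it was at the start of the episode above 0.03 m).
It also fails if it takes over 50 s, if anything falls off the work surface, if the arm or the gripper's body presses on something with over 40 N, if the wrist force passes 120 N, or if a joint passes its speed limit or range.

## Working session

There is one attempt and no reset: what is moved stays moved. The work goes in short steps, each a Python script; the robot and the scene stay as the last script left them, time stands still between calls to the robot, and variables do not carry over. Pictures are saved under pics/ and viewed, at most 10 in all, crops included, and the job is handed in when it is done.

```bash
mkdir -p pics; ls
python3 - <<'E'
from workcell import manip, fingers, imaging
import cv2, numpy as np
for n in ("scene","top"):
    p,d=imaging.get_image(n); cv2.imwrite(f"pics/{n}0.png",p); np.savez(f"{n}0.npz",p=p,d=d)
    print(n,imaging.camera_info(n), (d>0).mean())
print(manip.current_position(),manip.current_ee_rot(),manip.current_time_s())
E
```

```text
pics
scene {'fx': 347.7869482616729, 'fy': 347.7869482616729, 'cx': 256.43173703397974, 'cy': 190.7305284025136, 'cam_to_world': array([[ 2.38270226e-01, -6.27631219e-01,  7.41152044e-01,
         1.36319331e+03],
       [ 9.71155992e-01,  1.61147090e-01, -1.75748841e-01,
        -1.72776342e+02],
       [-9.12903602e-03,  7.61649964e-01,  6.47924373e-01,
         8.20884347e+02],
       [ 0.00000000e+00,  0.00000000e+00,  0.00000000e+00,
         1.00000000e+00]])} 0.9961598714192709
top {'fx': 382.79212367585694, 'fy': 382.79212367585694, 'cx': 248.18397605798683, 'cy': 188.46574505913853, 'cam_to_world': array([[-1.97276357e-02,  9.91001392e-01, -1.32389808e-01,
         4.32010933e+02],
       [-9.99780508e-01, -1.86192252e-02,  9.60517719e-03,
         2.49067306e+00],
       [ 7.05374832e-03,  1.32550237e-01,  9.91151189e-01,
         1.29562329e+03],
       [ 0.00000000e+00,  0.00000000e+00,  0.00000000e+00,
         1.00000000e+00]])} 0.9960835774739584
[232.39064484 606.60200032 244.48674562] [ 1.81888924e-01  9.83318794e-01 -7.49547161e-04 -8.24951651e-05] 0.1
```

View pics/scene0.png

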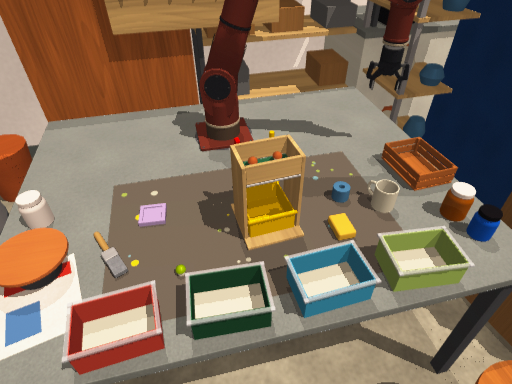

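View pics/top0.png

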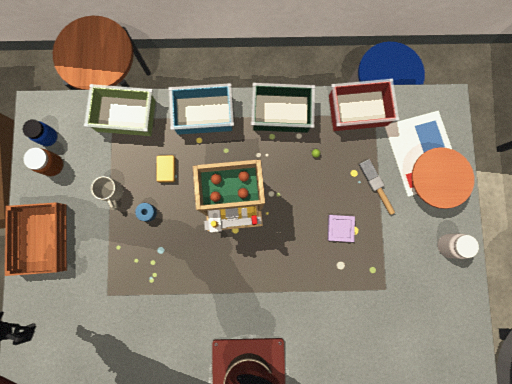

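The scene view shows the box in the middle, the holder at (342,190), and the mug and sponge near it. In the top view the pin's yellow top is near (213,223), the red handle at (256,220), the holder at (146,212) and the box rim at x 193–265, y 161–210. Next I'll measure these.

```bash
cat > h.py <<'E'
import numpy as np, cv2
from workcell import manip, fingers, imaging
from scipy.spatial.transform import Rotation as R
def cloud(n,d):
    c=imaging.camera_info(n); v,u=np.mgrid[:384,:512]
    P=np.stack([(u-c['cx'])/c['fx']*d,-(v-c['cy'])/c['fy']*d,-d],-1); M=c['cam_to_world']
    return P@M[:3,:3].T+M[:3,3]
def ray(n,u,v,z):
    c=imaging.camera_info(n);M=c['cam_to_world']
    r=M[:3,:3]@np.array([(u-c['cx'])/c['fx'],-(v-c['cy'])/c['fy'],-1]); o=M[:3,3]
    return o+r*(z-o[2])/r[2]
def quat(yaw): # pointing down, closing (tool y) along direction yaw in world
    y=np.array([np.cos(yaw),np.sin(yaw),0]); z=np.array([0,0,-1.]); x=np.cross(y,z)
    return R.from_matrix(np.stack([x,y,z],1)).as_quat()
E
python3 - <<'E'
from h import *
f=np.load("top0.npz");p,d=f['p'],f['d'];W=cloud("top",d);hsv=cv2.cvtColor(p,cv2.COLOR_BGR2HSV)
H,S,V=cv2.split(hsv)
def comp(m,roi,name):
    k=np.zeros_like(m);u0,u1,v0,v1=roi;k[v0:v1,u0:u1]=m[v0:v1,u0:u1]
    n,l,s,c=cv2.connectedComponentsWithStats(k.astype(np.uint8))
    for i in range(1,n):
        if s[i,4]>=6:
            q=W[l==i];print(name,s[i],c[i].round(1),np.median(q,0).round(1),q[:,2].min().round(),q[:,2].max().round())
comp((H>20)&(H<35)&(S>150)&(V>120),(200,270,205,235),'yellow')
comp(((H<6)|(H>172))&(S>170)&(V>80),(200,275,205,235),'red')
comp((H>95)&(H<120)&(S>100),(130,165,195,230),'blue')
m=(abs(W[...,2]-280)<8); m[:155]=0;m[215:]=0;m[:,:185]=0;m[:,275:]=0
q=W[m][:,:2].astype(np.float32);r=cv2.minAreaRect(q);print('rim',r,cv2.boxPoints(r).round(1).tolist(),np.median(W[m][:,2]))
m=m.astype(np.uint8);ys,xs=np.nonzero(m);
b=cv2.boxPoints(cv2.minAreaRect(np.stack([xs,ys],1).astype(np.float32)))
for u,v in b: print(u,v,ray("top",u,v,280).round(1))
big=cv2.resize(p[150:240,125:275],None,fx=5,fy=5,interpolation=cv2.INTER_CUBIC);cv2.imwrite("pics/c1.png",big)
E
```

```text
yellow [238 207   3   9  17] [239.3 210.6] [527.1  21.9  14.3] 10.0 228.0
yellow [247 206   9  11  69] [250.9 210.6] [526.9 -17.7  13.5] 8.0 227.0
yellow [220 209   5   9  32] [222.4 212.5] [523.7  77.7  14.6] 8.0 225.0
yellow [211 221   6   5  20] [213.5 223.2] [477.4  86.5 275. ] 272.0 280.0
yellow [233 229   4   4   9] [234.7 230.2] [464.8  37.    3.2] 1.0 6.0
red [252 216   5   9  41] [253.9 219.8] [483.6 -21.2 270.8] 261.0 275.0
blue [136 203  20  18 250] [145.3 211.9] [527.6 329.6  50.6] 6.0 59.0
rim ((580.6806030273438, 45.257205963134766), (120.6873779296875, 183.6118621826172), 4.313160419464111) [[513.5999755859375, 132.3000030517578], [527.4000244140625, -50.79999923706055], [647.7999877929688, -41.79999923706055], [633.9000244140625, 141.3000030517578]] 281.01493471811864
191.96503 165.22969 [633.7 142.9 280. ]
260.58075 158.75652 [648.1 -42.5 280. ]
264.7798 203.26604 [527.1 -50.8 280. ]
196.16406 209.73921 [513.3 131.8 280. ]
```

View pics/c1.png

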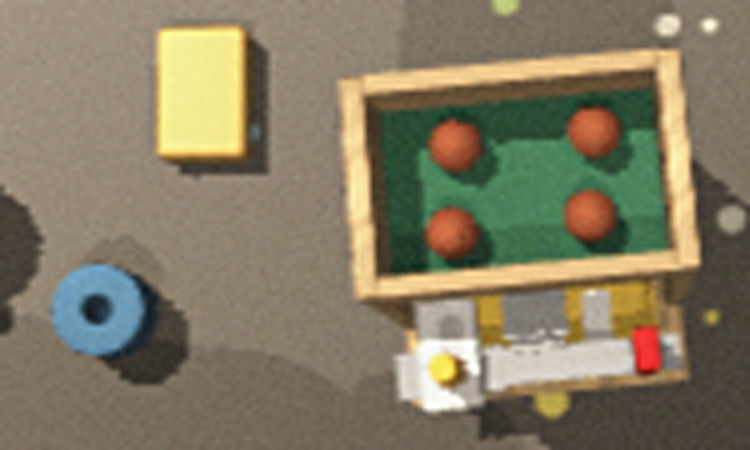

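Everything fits a box yaw of about 4.3°: the pin is at (477,87) with its top at about 276, and the handle is at (485,-22). The crop shows the holder with its bore at upper left (97,308) and the pin top at (443,368). I'll refine holder and pin with the wrist camera.

Run:
```python
from h import *
print(imaging.camera_info("wrist"))
def snap(n):
    pos=np.array(manip.current_position());q=np.array(manip.current_ee_rot());p,d=imaging.get_image("wrist")
    np.savez(n+".npz",p=p,d=d,pos=pos,q=q);cv2.imwrite(f"pics/{n}.png",p);return p
y=np.deg2rad(94.3)
manip.goto([500,330,330],quat(y));print(manip.current_qpos());manip.wait(.2);a=snap("wh")
manip.goto([470,87,400],quat(y));print(manip.current_qpos());manip.wait(.2);b=snap("wp")
cv2.imwrite("pics/w.png",np.hstack([a,b])[::1,::1][:, :] if 0 else cv2.resize(np.hstack([a,b]),(800,300)))
print(manip.current_time_s())
for yw in (0,180):
    print(yw,manip.ik([528,330,150],quat(np.deg2rad(yw))))
```

```text
{'fx': 313.86532737786223, 'fy': 313.86532737786223, 'cx': 250.49824557504905, 'cy': 185.05024261404287, 'tool_from_camera': array([[-4.03004450e-04,  9.53993920e-01,  2.99825680e-01,
         7.66888583e+01],
       [ 9.99999876e-01,  2.96534190e-04,  4.00608069e-04,
        -7.46117902e-01],
       [ 2.93269097e-04,  2.99825804e-01, -9.53993921e-01,
        -1.28511137e+02],
       [ 0.00000000e+00,  0.00000000e+00,  0.00000000e+00,
         1.00000000e+00]])}
[-0.83703651  0.1987177   0.21162836  1.46983409 -0.04214702  1.47803079
  1.02187617]
[-0.65534862 -0.0776457   0.35152648  1.61108632  0.02658582  1.60411608
  1.34417903]
3.0667
0 [-0.80680857  0.34515317  0.21943026  1.66125226 -0.08099088  1.14408089
 -0.56636092]
180 [-0.81923247  0.34581213  0.23494387  1.66192897 -0.08678825  1.14406247
  2.57985592]
```

View pics/w.png

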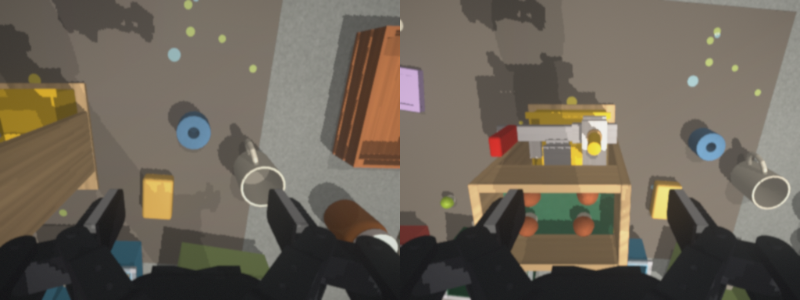

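The wrist views show the holder at about (193,131) in the left half, and the pin top (593,138) and red handle (502,140) in the right half. Now positions from them.

```bash
cat >> h.py <<'E'
def wray(f,u,v,z):
    c=imaging.camera_info("wrist");T=c['tool_from_camera'];Q=R.from_quat(f['q']).as_matrix()
    r=Q@(T[:3,:3]@np.array([(u-c['cx'])/c['fx'],-(v-c['cy'])/c['fy'],-1]));o=f['pos']+Q@T[:3,3]
    return (o+r*(z-o[2])/r[2]).round(1)
def wcloud(f):
    c=imaging.camera_info("wrist");T=c['tool_from_camera'];Q=R.from_quat(f['q']).as_matrix();d=f['d'];v,u=np.mgrid[:384,:512]
    P=np.stack([(u-c['cx'])/c['fx']*d,-(v-c['cy'])/c['fy']*d,-d],-1)
    return (P@T[:3,:3].T+T[:3,3])@Q.T+f['pos']
E
python3 - <<'E'
from h import *
for n in("wh","wp"):
    f=np.load(n+".npz");W=wcloud(f);H,S,V=cv2.split(cv2.cvtColor(f['p'],cv2.COLOR_BGR2HSV))
    m=(H>95)&(H<120)&(S>90)&(abs(W[...,2]-50)<10)&(abs(W[...,0]-528)<60)&(abs(W[...,1]-330)<60)
    (cx,cy),r=cv2.minEnclosingCircle(np.argwhere(m)[:,::-1].astype(np.float32));ys,xs=np.nonzero(m)
    print(n,'holder',wray(f,cx,cy,50),'r',r,'n',m.sum(),np.median(W[m],0).round(1))
    k=(H>18)&(H<35)&(S>120)&(V>90)&(abs(W[...,0]-477)<35)&(abs(W[...,1]-87)<35)&(W[...,2]>220)
    if k.sum()>5:
        q=W[k];print('pin zmax',np.percentile(q[:,2],[5,50,90,99]).round(1)); t=k&(W[...,2]>np.percentile(q[:,2],95)-5)
        (cx,cy),r=cv2.minEnclosingCircle(np.argwhere(t)[:,::-1].astype(np.float32));print(wray(f,cx,cy,276),r,q[:,:2].min(0),q[:,:2].max(0))
    k=((H<6)|(H>172))&(S>150)&(V>60)&(abs(W[...,2]-270)<6)&(W[...,0]<510)
    if k.sum()>5: print('handle top',k.sum(),W[k].mean(0).round(1))
f=np.load("top0.npz");H,S,V=cv2.split(cv2.cvtColor(f['p'],cv2.COLOR_BGR2HSV));W=cloud("top",f['d'])
m=(H>95)&(H<120)&(S>90)&(abs(W[...,2]-50)<10);m[:195]=0;m[230:]=0;m[:,:130]=0;m[:,165:]=0
(cx,cy),r=cv2.minEnclosingCircle(np.argwhere(m)[:,::-1].astype(np.float32));print('top',cx,cy,r,ray("top",cx,cy,50))
E
```

```text
wh holder [527.2 328.2  50. ] r 21.354633331298828 n 1244 [526.5 328.3  50.4]
wp holder [529.4 326.9  50. ] r 18.788393020629883 n 866 [527.4 325.5  50.4]
pin zmax [234.1 273.3 275.  275.7]
[476.1  86.1 276. ] 9.033990859985352 [469.54857068  78.51548619] [484.95726976  93.34042265]
handle top 435 [484.2 -22.  269.5]
top 144.86207580566406 211.37930297851562 9.241552352905273 [529.56412485 327.73316534  50.        ]
```

Run:
```python
from h import *
q=quat(np.deg2rad(94.3))
manip.goto([476.8,86.3,330],q)
manip.move_linear([476.8,86.3,250],speed=100)
print('F',manip.current_contact_force())
fingers.close();manip.wait(.3);print('gap',manip.current_finger_gap(),manip.current_grip_force(),manip.current_position())
manip.move_linear([476.8,86.3,262],speed=30);print('F',manip.current_contact_force(),manip.current_finger_gap())
manip.move_linear([476.8,86.3,345],speed=80);print('F',manip.current_contact_force(),manip.current_finger_gap(),manip.current_time_s())
pos=np.array(manip.current_position());qq=np.array(manip.current_ee_rot());p,d=imaging.get_image("wrist")
np.savez("wg.npz",p=p,d=d,pos=pos,q=qq);s,_=imaging.get_image("scene")
cv2.imwrite("pics/g.png",np.hstack([cv2.resize(p,(400,300)),cv2.resize(s[60:240,150:390],(400,300))]))
```

```text
F [-0.09077144 -0.61782866  0.42292422]
gap 14.537411609754592 58.38117957115173 [476.89643067  86.3237435  250.16283594]
F [ 0.01967114  0.4177451  -1.65024967] 14.722218691608633
F [-0.21405294 -0.6112802  -0.42776282] 14.346566200762952 7.0917
```

View pics/g.png

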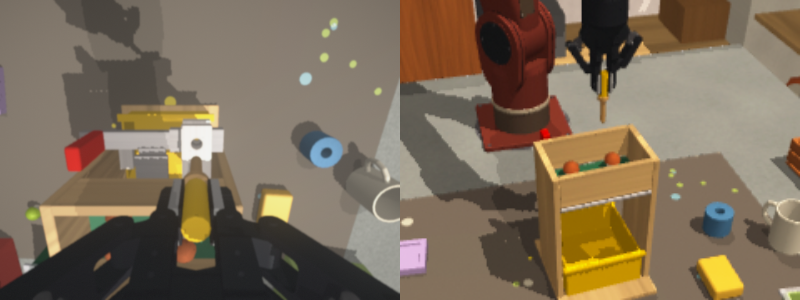

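The pin is free of the bracket and hangs upright between the pads (left half, around (197,200)). Next I'll carry it over the holder and take a check view.

Run:
```python
from h import *
q=quat(0)
manip.move_linear([480,110,355],speed=150)
manip.goto([528,328,300],q)
manip.move_linear([528,328,140],speed=120);manip.wait(.2)
print(manip.current_position(),manip.current_finger_gap(),manip.current_time_s())
pos=np.array(manip.current_position());qq=np.array(manip.current_ee_rot());p,d=imaging.get_image("wrist")
np.savez("wi.npz",p=p,d=d,pos=pos,q=qq);s,sd=imaging.get_image("scene");np.savez("si.npz",p=s,d=sd)
cv2.imwrite("pics/i.png",np.hstack([cv2.resize(p[60:330,100:460],(400,300)),cv2.resize(s[120:220,275:408],(400,300),interpolation=cv2.INTER_CUBIC)]))
```

```text
[528.20365872 328.1713307  140.49828801] 14.139840782434634 10.8583
```

View pics/i.png

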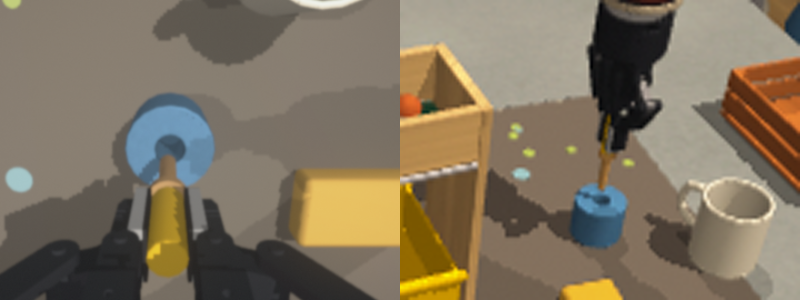

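Run:
```python
from h import *
f=np.load("wi.npz");c=imaging.camera_info("wrist");T=c['tool_from_camera'];Q=R.from_quat(f['q']).as_matrix()
def proj(X):
    x=T[:3,:3].T@(Q.T@(np.array(X)-f['pos'])-T[:3,3]);return np.round([c['cx']+c['fx']*x[0]/-x[2],c['cy']-c['fy']*x[1]/-x[2]],1)
x,y=f['pos'][:2]
print('tip',proj([x,y,66.5]),'shaft top',proj([x,y,114]),'grip top',proj([x,y,166.5]),'hole',proj([x,y,50]))
H,S,V=cv2.split(cv2.cvtColor(f['p'],cv2.COLOR_BGR2HSV))
m=((H>95)&(H<120)&(S>60)&(V>110)).astype(np.uint8);m[:130]=0;m[240:]=0;m[:,:200]=0;m[:,310:]=0
k=((H<22)&(S>70)).astype(np.uint8);k[:150]=0;k[230:]=0;k[:,:230]=0;k[:,275:]=0
for v in range(180,232,5):
    u=np.nonzero(k[v])[0];print(v,(u.min(),u.max(),len(u)) if len(u) else None,f['p'][v,251])
n,l,s,ce=cv2.connectedComponentsWithStats(m);i=1+s[1:,4].argmax();ct=cv2.convexHull(np.argwhere(l==i)[:,::-1].astype(np.int32))
e=cv2.fitEllipse(ct);print(e,wray(f,*e[0],50),s[i])
cv2.imwrite("pics/i2.png",cv2.resize(f['p'][130:250,190:320],None,fx=5,fy=5,interpolation=cv2.INTER_CUBIC))
```

```text
tip [250.9 202.1] shaft top [251.  232.8] grip top [251.3 293.6] hole [250.9 194.3]
180 None [167 138 100]
185 None [106  90  67]
190 None [94 79 61]
195 None [113  95  71]
200 (np.int64(250), np.int64(251), 2) [ 86 104 122]
205 (np.int64(245), np.int64(256), 12) [ 80 107 130]
210 (np.int64(245), np.int64(256), 12) [ 80 108 132]
215 (np.int64(245), np.int64(257), 13) [ 81 110 135]
220 (np.int64(244), np.int64(258), 15) [ 83 113 140]
225 (np.int64(238), np.int64(263), 26) [112 163 205]
230 None [ 49 132 162]
((253.02976989746094, 188.47364807128906), (78.7711410522461, 85.66150665283203), 14.404088973999023) [529.8 332.7  50. ] [ 213  144   80   83 4215]
```

View pics/i2.png

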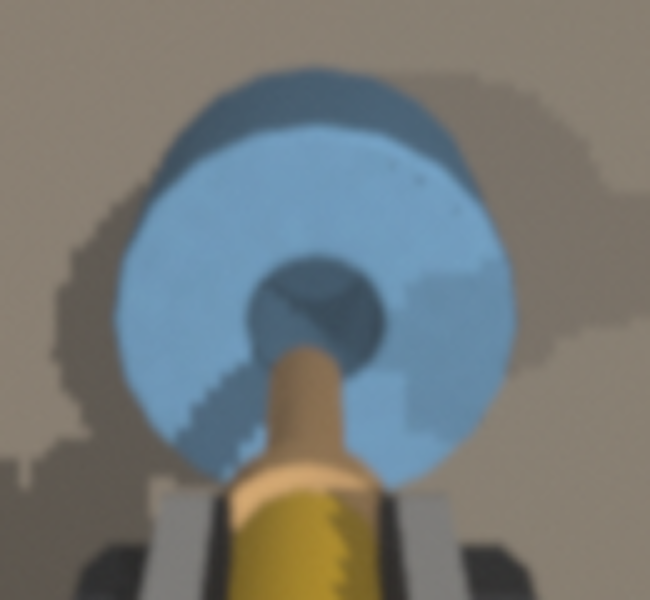

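The close view shows the bore centred at pixel (253.2,193.6), and the foot sits just above it as predicted. A correction of about 2 mm is enough, then insert.

Run:
```python
from h import *
f=np.load("wi.npz");h=wray(f,253.2,193.6,50);print(h)
x,y=h[:2]
if abs(x-528)>4 or abs(y-328)>4: raise SystemExit
manip.move_linear([x,y,125],speed=60)
f0=np.array(manip.current_contact_force())
z=125
for z in list(range(120,87,-5))+[86,84.5]:
    manip.move_linear([x,y,z],speed=40);F=np.array(manip.current_contact_force())-f0
    if np.linalg.norm(F)>6: print('contact',z,F);break
print(z,F,manip.current_position(),manip.current_time_s())
```

```text
[529.9 328.7  50. ]
84.5 [-0.76103983  0.12910294  0.49542741] [529.83989591 328.68321575  84.44410983] 13.7833
```

Run:
```python
from h import *
p=manip.current_position()
manip.move_linear([p[0],p[1],83],speed=30)
fingers.gripper_open();manip.wait(.5)
manip.move_linear([p[0],p[1],200],speed=100);manip.wait(.2)
s,sd=imaging.get_image("scene");t,td=imaging.get_image("top");W=cloud("scene",sd)
H,S,V=cv2.split(cv2.cvtColor(s,cv2.COLOR_BGR2HSV))
m=(H>18)&(H<35)&(S>120)&(abs(W[...,0]-530)<30)&(abs(W[...,1]-328)<30)&(W[...,2]>50)
print(m.sum(),W[m].min(0),W[m].max(0),manip.current_time_s())
cv2.imwrite("pics/j.png",np.hstack([cv2.resize(s[120:220,275:408],(400,300),interpolation=cv2.INTER_CUBIC),cv2.resize(t[170:245,110:210],(400,300),interpolation=cv2.INTER_CUBIC)]))
```

```text
63 [523.85332829 317.90592665  60.35165122] [539.67493077 334.71830729 108.71461381] 16.8333
```

View pics/j.png

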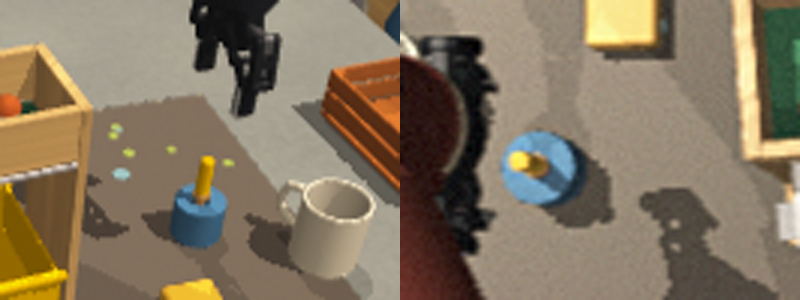

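The pin stands home in the holder, with its top at z≈108 and the collar just over the rim. Now the latch.

Run:
```python
from h import *
q=quat(np.deg2rad(94.3));a=np.deg2rad(4.3);n=np.array([np.sin(a),-np.cos(a),0]);P=np.array([484.8,-22,250.])
manip.move_linear([528,328,340],speed=200)
manip.goto([P[0],P[1],345],q)
manip.move_linear(P,speed=100)
fingers.close();manip.wait(.2);print('gap',manip.current_finger_gap(),manip.current_position(),manip.current_contact_force())
for s in (10,20,30,38,44,46):
    manip.move_linear(P+n*s,speed=50);F=np.array(manip.current_contact_force());print(s,F.round(1))
    if np.linalg.norm(F)>30: break
print(manip.current_position(),manip.current_finger_gap())
fingers.gripper_open();manip.wait(.2)
manip.move_linear(P+n*s+[0,0,90],speed=100)
manip.move_linear([430,-150,350],speed=200);manip.wait(.4)
s_,sd=imaging.get_image("scene");t,td=imaging.get_image("top");np.savez("end.npz",s=s_,sd=sd,t=t,td=td)
cv2.imwrite("pics/k.png",np.hstack([cv2.resize(s_[100:280,180:420],(400,300),interpolation=cv2.INTER_CUBIC),cv2.resize(t[130:250,130:290],(400,300),interpolation=cv2.INTER_CUBIC)]));print(manip.current_time_s(),manip.current_contact_force())
```

```text
gap 13.272999397852315 [484.91823701 -22.87114843 250.26815649] [-0.64053375 -5.7439252   3.61281877]
10 [-1.6 -2.   4.3]
20 [-1.9 -1.9  5.5]
30 [-0.7 -1.5  5.5]
38 [-1.5 -2.5  6.3]
44 [-1.9 -2.1  5.4]
46 [-1.6 -0.5  6.1]
[488.31774713 -67.74296019 250.19123672] 13.212748645423922
26.475 [-0.32785006 -0.37985404 -0.41018553]
```

View pics/k.png

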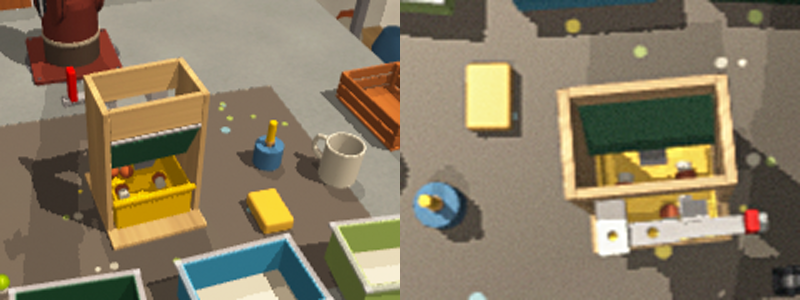

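The floor hangs open and the handle has moved right. I can clearly see three mushrooms in the tub, so I'll use one enlarged view to check for the fourth.

Run:
```python
from h import *
f=np.load("end.npz");s,t=f['s'],f['t']
W=cloud("scene",f['sd']);m=(s[...,2]>0)&(W[...,0]>560)&(W[...,0]<640)&(abs(W[...,1]-45)<60)&(W[...,2]>100)&(W[...,2]<215)
q=W[m&(s[...,1]>s[...,2])];print('flap pts',q[np.argsort(q[:,2])][[0,len(q)//2,-1]].round() if len(q) else None)
cv2.imwrite("pics/l.png",np.hstack([cv2.resize(s[170:240,230:303],(400,400),interpolation=cv2.INTER_CUBIC),cv2.resize(t[160:235,193:268],(400,400),interpolation=cv2.INTER_CUBIC)]))
```

```text
flap pts [[590.  37. 114.]
 [619.  14. 167.]
 [637.  79. 213.]]
```

View pics/l.png

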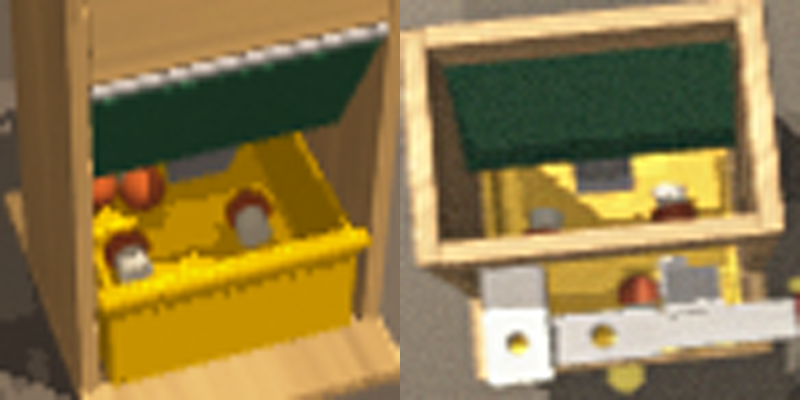

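The left crop shows all four mushrooms in the tub, at (100,188), (142,187), (125,255) and (248,215). The flap hangs at about 1.1 rad. Handing in.

```bash
python3 -c "
from workcell import manip
manip.wait(1);print(manip.finish_job(),manip.current_time_s())"
```

```text
the job is handed in; nothing more can be done
the job is handed in; nothing more can be done
```

The job is handed in, verdict not shown: the last pictures show the pin in the holder, the latch slid about 46 mm, the floor hanging fully open and all four mushrooms in the tub, with about 28 s of the 50 s used.

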